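# Close the paint filter with its bayonet cap

## Task

Take the red bayonet cap out of the parts tray and close the blue paint filter with it: enter its lugs at the yellow marks, push it down gently against the spring to the firm stop, twist it clockwise to the red marks and let it rise into its notches, then let go. Never press the cap hard against the filter (keep well under 30 N), and leave the other loose things where they are.

Things in the scene. Friction and masses are not known exactly. Their poses are not given: they have to be found in the camera images.
- cap: Bayonet cap, 88 mm tall, 0.11 to 0.22 kg, upright in the tray. Origin: centre of its underside, z up. Aluminium stem 36 mm diameter, z 0 to 46 mm; at its foot (z 0 to 7 mm) two steel lugs along +x and -x reach 29 mm from the axis, each 0.44 rad wide. Red flange 58 mm diameter, z 46 to 52 mm, yellow dots above the lugs. A half turn about z makes no difference.
- handle (a point): Grip point on the cap's axis, 76 mm above its underside, in the red handle bar: 44 mm long along x (over the lugs), 16 mm thick along y (grip across y), from 52 to 88 mm above the underside. Axes as the cap's.
- filter: Blue paint filter, fixed: foot plate 150 by 120 by 12 mm, round upright housing 92 mm diameter, 100 mm high, brass pipe stubs to +y and -y out to 74 mm. Origin: centre of its underside, z up. In its mouth (66 mm bore) lies a brass bayonet ring 19 mm thick with a 39 mm hole and two entry slots towards +x and -x, each 0.58 rad wide.
- rim (a point): Centre of the filter's mouth at rim height, 100 mm above the bench; axes as the filter's. THE RING'S TOP LIES 2 TO 20 MM BELOW THE RIM, different each time and not measured. A spring plate waits 15 mm below the ring's top: 5 N there, plus 0.5 N per mm pressed; it pushes an untwisted cap back up to there. A rigid floor stops the cap's underside 28.5 mm below the ring's top (spring then 12 N).
- locked (a point): Centre of the mouth at rim height, but axes turned by -1.1 rad about z from the filter's (clockwise from above): its x axis points to the red marks. There the ring's underside has notches 5 mm deep, in which the lugs are free by 0.11 rad either way; the spring lifts the cap into them, its underside then 21 mm below the ring's top.
- tray: Grey parts tray, fixed, 170 by 200 mm, 22 mm high, walls 4 mm and floor 4 mm thick. Origin: centre of its underside.
- nozzle: Spare brass nozzle ring, 32 mm diameter, 14 mm high, lying in the tray: leave it. Origin: centre of its underside.
- can: Paint can with green label, 84 mm diameter, 100 mm high, bystander. Origin: centre of its underside.
- jar: Jar with yellow lid, 60 mm diameter, 85 mm high, bystander. Origin: centre of its underside.
- tub: Tan bowl, 120 mm diameter, 50 mm high, bystander. Origin: centre of its underside.
- brush: Paint brush lying on the bench along its x, bystander.
- spatula: Spatula lying on the bench along its x, bystander.
- entry (a point): Yellow mark on the rim, 39.5 mm from the mouth's axis towards the filter's +x (another at -x): here the lugs go down through the ring. From 26 mm below the ring's top on (cap's underside) the lugs are under the ring and the cap can turn, clockwise seen from above, up to a rigid end stop 1.21 rad away.
Things that resemble listed ones, but are neither listed nor needed, are in the scene too. There is more than one size of the cap; the one meant has the size given above.

How it is judged:
On the way:
1. the cap's lugs have gone down through the entry slots, at the yellow marks (z of cap in the frame of rim below -0.0215 m and horizontal distance between cap and rim below 0.005 m and angle between the x axis of cap and the x axis of filter, either way round below 0.15 rad), for 0.1 s.
At the end, for the whole second after the job is handed in: The cap is locked in the filter: lugs within 0.12 rad of the red marks, axis within 5 mm of the mouth's axis, upright within 0.1 rad, underside 21.5 to 42.5 mm below the rim (21 mm below the ring's top), at rest and released (angle between the x axis of cap and the x axis of locked, either way round below 0.12 rad and horizontal distance between cap and rim below 0.005 m and z of cap in the frame of rim between -0.0425 and -0.0215 m and angle between cap's own z axis and vertical below 0.1 rad and linear speed of cap below 0.01 m/s); the robot touches nothing.
It fails at once if the cap presses on the filter with more than 30 N (contact force between cap and filter above 30 N).
It fails at once if another loose thing is moved by more than 30 mm (distance of any of nozzle, can, jar, tub, brush, spatula from where it was at the start of the episode above 0.03 m).
It also fails if it takes over 67 s, if anything falls off the work surface, if the arm or the gripper's body presses on something with over 40 N, if the wrist force passes 120 N, or if a joint passes its speed limit or range.

## Robot

A 6-joint arm with a two-finger parallel gripper is mounted at the origin on the work surface. World frame = base frame: x ahead of the robot, y to its left, z up, the work surface at z = 0. Lengths are in m, angles in rad, forces in N, time in s.
With the tool pointing down it reaches from about 0.35 to 0.975 m from the base axis. Payload 4.9 kg.
Tool frame: the origin (TCP) lies at the very end of the fingers, on their centre line; the grasp point (between the pads) lies manip.grip_point_offset behind it (manip.grip_point_offset is the distance from the TCP to the grasp point, in m); z points along the fingers, y is the line along which they close (so a half turn about z gives the same grasp; the last joint's range is limited). The gripper opens to 85 mm and grips with 20 to 120 N. Pads are 22 mm wide; open, the fingers measure 114 mm over their backs; the gripper's body (76 mm by 85 mm) begins 54 mm behind the grasp point. The pads swing forward as they close: fully open they stand 13 mm farther back than shut.
Start: joints at [1.157, 0.053, 1.613, -0, 1.476, -0.119], TCP at [0.182, 0.598, 0.231] pointing down, gripper open.
Joint ranges: [-3.01, 3.01], [-1.01, 2.22], [0.06, 2.58], [-1.02, 4.17], [0.09, 2.62], [-3.14, 3.14]. Speed limits (rad/s): [2.57, 2.57, 3.14, 3.14, 3.14, 3.14].

## Interface

Orientations are given as a unit quaternion [w, x, y, z].
In Python, from plant import manip gives the robot as it stands.
- The arm moves only by the shell command python3 -m crank 'ROWS' [OPENING]. ROWS is JSON, a list of rows, each an object of numbers: "x", "y", "z": the shift along the tool's x, y, z in cm; "turn": the turn about the tool's z in rad. In form: [{"x": .., "y": .., "z": .., "turn": ..}, ...]. A call has 1 to 5 rows; each row shifts and turns the commanded pose from where the row before left it, along the tool's axes as they then stand; what a row does not reach is not made up. A row lasts 1/10 s, in which the tool goes at most 50 mm and 8.59 degrees, less where a joint would pass 70% of its speed; a pose out of reach is approached as far as the arm can. A call with a gripper value outside its range is refused whole. OPENING is the opening in per cent of the stroke, from 0 (shut) to 100 (fully open), set as the call begins (- or left out, the last holds). The fingers move at their own pace and stop on an object; the grip force is fixed at half the most. Time passes only in rows, so rows that do not move let the fingers close. It gives the time, the measured TCP pose, the force, the opening and the grip force at its end, in the units of the state.
- manip.state(): the state, without advancing time (a new reading comes with each control period).
- manip.grab_frame(name): name is "scene" or "top" or "wrist"; returns (picture, depth): 400x640x3 uint8, red, green, blue; 400x640 float32, m along the optical axis (not along the pixel's ray), 0 where there is no reading.
- manip.camera_model(name): a dict with "mtx" (3x3 intrinsics, pixels), "world_to_cam" (4x4, takes a point from world to camera coordinates). Camera axes: x right, y down, z forward; pixel columns grow to the right and rows downward; lengths in m; the calibration is good to about 2 mm. A picture is of the moment at which its call begins: read the wrist's pose just before it. camera_model takes no time and is no camera call; for the wrist camera it gives the pose at the moment of the call.
- manip.job_done(): hands the job in; it is judged then, once.
The state is a dict: "time": time; "joint_pos": joint angles; "joint_vel": joint speeds; "joint_efforts": joint torques, N m; "tool_pos": TCP position; "tool_rot": TCP orientation; "contact_force": force on the tool from outside, world axes, zero at the start; "ft_torque": the same for the moment, N m; "gripper_width": opening from 0.0 (shut) to 1.0 (fully open); "grasp_force": force on a finger pad.
Only numpy, scipy, OpenCV 4.12 (cv2) and the standard library are available. Lean on these libraries where they do the work, as an engineer would, in place of code of your own. Each camera call takes 0.05 s, during which the arm holds its last target. There are 200 camera calls.

## Working session

There is one attempt and no reset: what is moved stays moved. The work goes in short steps, Python scripts to look and compute and a shell command to move; the robot and the scene stay as the last step left them, time stands still between calls to the robot, and variables do not carry over. Pictures are saved under pics/ and viewed, at most 10 in all, crops included, and the job is handed in when it is done.

```bash
mkdir -p pics; ls; cat > h.py <<'E'
import numpy as np, cv2
from plant import manip
def grab(n,f=None):
    m=manip.camera_model(n); p,d=manip.grab_frame(n)
    if f: cv2.imwrite('pics/'+f,p[:,:,::-1])
    np.savez(''+n+'.npz',p=p,d=d,K=m['mtx'],T=m['world_to_cam']); return p,d,np.array(m['mtx']),np.array(m['world_to_cam'])
def load(n):
    z=np.load(''+n+'.npz'); return z['p'],z['d'],z['K'],z['T']
def ray(uv,K,T,z):
    uv=np.atleast_2d(uv).astype(float); r=np.c_[uv,np.ones(len(uv))]@np.linalg.inv(K).T@T[:3,:3]
    c=-T[:3,:3].T@T[:3,3]; return c+r*((z-c[2])/r[:,2:])
def cloud(d,K,T):
    v,u=np.indices(d.shape); c=np.stack([u,v,np.ones_like(u)],-1)@np.linalg.inv(K).T*d[...,None]
    return (c-T[:3,3])@T[:3,:3]
E
python3 - <<'E'
from h import *
for n in('top','scene'):
    p,d,K,T=grab(n,n+'.png'); print(n,K.tolist(),T.round(3).tolist())
s=manip.state(); print({k:np.round(v,3).tolist() for k,v in s.items()},manip.grip_point_offset)
E
```

```text
pics
top [[513.6216163214136, 0.0, 321.83944823710505], [0.0, 513.6216163214136, 196.09389970001047], [0.0, 0.0, 1.0]] [[0.007, -1.0, 0.024, -0.031], [-0.998, -0.008, -0.055, 0.559], [0.055, -0.023, -0.998, 1.518], [0.0, 0.0, 0.0, 1.0]]
scene [[449.6199274917425, 0.0, 317.93136035480416], [0.0, 449.6199274917425, 194.30477963867668], [0.0, 0.0, 1.0]] [[0.24, 0.971, 0.013, -0.112], [0.776, -0.184, -0.603, -0.368], [-0.583, 0.155, -0.798, 1.925], [0.0, 0.0, 0.0, 1.0]]
{'time': 0.1, 'joint_pos': [1.157, 0.053, 1.614, 0.0, 1.476, -0.119], 'joint_vel': [0.001, -0.002, -0.004, 0.0, -0.001, 0.001], 'joint_efforts': [0.0, -39.49, -37.136, -0.0, 0.004, -0.0], 'tool_pos': [0.181, 0.598, 0.23], 'tool_rot': [-0.0, 0.147, 0.989, -0.001], 'contact_force': [0.054, -0.061, 0.71], 'ft_torque': [0.015, 0.036, 0.005], 'grasp_force': 0.0, 'gripper_width': 0.994} 0.0187
```

View pics/top.png

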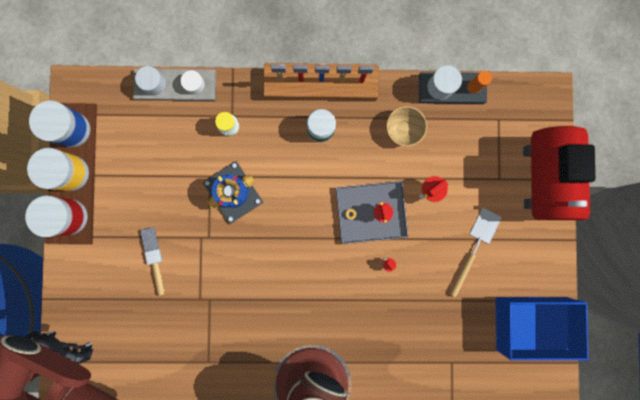

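View pics/scene.png

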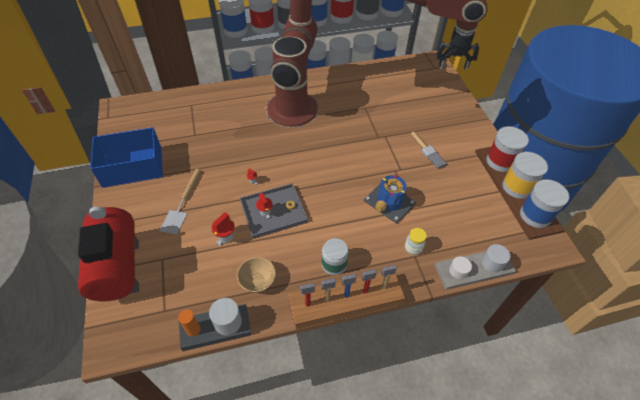

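The top view shows three red caps: in the tray at (384,212), a bigger one outside it at (434,188) and a small one at (390,265). The filter is at (230,191), with the nozzle at (350,214). By the description the tray one is meant, so I'll check its size and look at it in one crop.

```bash
python3 - <<'E'
from h import *
p,d,K,T=load('top'); P=cloud(d,K,T)
hsv=cv2.cvtColor(p,cv2.COLOR_RGB2HSV)
red=(((hsv[...,0]<6)|(hsv[...,0]>174))&(hsv[...,1]>150)&(hsv[...,2]>70)).astype(np.uint8)
n,l,s,c=cv2.connectedComponentsWithStats(red)
for i in range(1,n):
    if s[i,4]>25 and 300<c[i][0]<460 and c[i][1]>150 and c[i][1]<300:
        m=(l==i)&(d>0);q=P[m]; hi=q[q[:,2]>np.percentile(q[:,2],95)-.012]
        print(c[i].round(1),s[i,4],'zmax',np.percentile(q[:,2],[50,95]).round(3),'bar',hi.mean(0).round(3),cv2.minAreaRect((hi[:,:2]*1000).astype(np.float32)),'ext',np.ptp(q[:,:2],axis=0).round(3))
blue=((hsv[...,0]>100)&(hsv[...,0]<125)&(hsv[...,1]>120)).astype(np.uint8); blue[:,:190]=0;blue[:,270:]=0;blue[:150]=0;blue[240:]=0
m=(blue>0)&(d>0);q=P[m];q=q[abs(q[:,2]-.1)<.008];print('rim',cv2.minEnclosingCircle((q[:,:2]*1000).astype(np.float32)),q.mean(0),len(q))
a=cv2.resize(p[160:280,330:460],None,fx=4,fy=4,interpolation=cv2.INTER_CUBIC);b=cv2.resize(p[150:230,190:275],None,fx=5,fy=5,interpolation=cv2.INTER_CUBIC)
o=np.zeros((480,800,3),np.uint8);o[:480,:520]=a[:480,:520];o[:400,520:800]=b[:400,70:350];cv2.imwrite('pics/crop.png',o[:,:,::-1])
E
```

```text
[434.9 188.2] 508 zmax [0.071 0.118] bar [ 0.58  -0.351  0.115] ((580.0105590820312, -352.3508605957031), (20.906051635742188, 58.78491973876953), 38.565738677978516) ext [0.077 0.093]
[383.1 212. ] 263 zmax [0.059 0.095] bar [ 0.511 -0.204  0.091] ((510.5286865234375, -204.13417053222656), (41.87590026855469, 16.21721839904785), 12.44942569732666) ext [0.052 0.055]
[389.3 264.6] 123 zmax [0.038 0.063] bar [ 0.358 -0.224  0.059] ((358.3715515136719, -223.9833526611328), (27.050127029418945, 10.767425537109375), 35.40326690673828) ext [0.036 0.041]
rim ((569.0991821289062, 240.68780517578125), 46.10747528076172) [0.5675901  0.24003895 0.09952815] 282
```

View pics/crop.png

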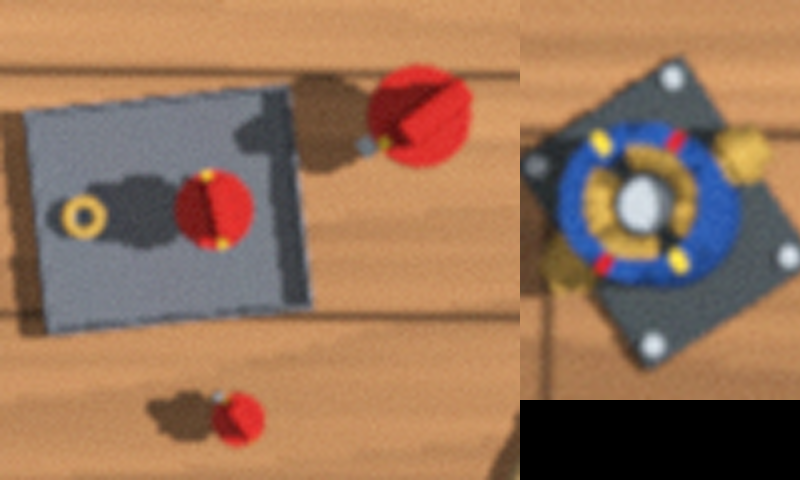

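The crop confirms the choice. The tray cap's bar measures 42x16 mm with its top at z 0.092, which matches 88 mm standing on the 4 mm tray floor; the others top out at about 0.118 and 0.063. Its centre is (0.5105,-0.204), with the bar axis at 12.4°. The filter is at about (0.568,0.240), with yellow marks at about 33° and red at about -30°. I'll go over the filter first to look at it from near.

```bash
python3 -m crank '[{"x":-3.96,"y":-1.9,"z":-1},{"x":-3.96,"y":-1.9,"z":-1},{"x":-3.96,"y":-1.9,"z":-1},{"x":-3.96,"y":-1.9,"z":-1},{"x":-3.96,"y":-1.9,"z":-1}]' 100
python3 -m crank '[{"x":-3.96,"y":-1.9},{"x":-3.96,"y":-1.9},{"x":-3.96,"y":-1.9},{"x":-3.96,"y":-1.9},{"x":-3.96,"y":-1.9}]'
python3 -m crank '[{"x":-3.96,"y":-1.9},{"x":-3.96,"y":-1.9},{},{},{}]'
python3 - <<'E'
from h import *
p,d,K,T=grab('wrist','w1.png'); print(T.round(3).tolist(),manip.state()['tool_pos'])
E
```

```text
[[0.291, 0.957, -0.002, -0.623], [0.909, -0.275, 0.312, -0.04], [0.298, -0.093, -0.95, 0.381], [0.0, 0.0, 0.0, 1.0]] [0.18141879 0.59760482 0.23035605]schema error: expected keys x, y, z, turn
schema error: expected keys x, y, z, turn
schema error: expected keys x, y, z, turn
```

View pics/w1.png

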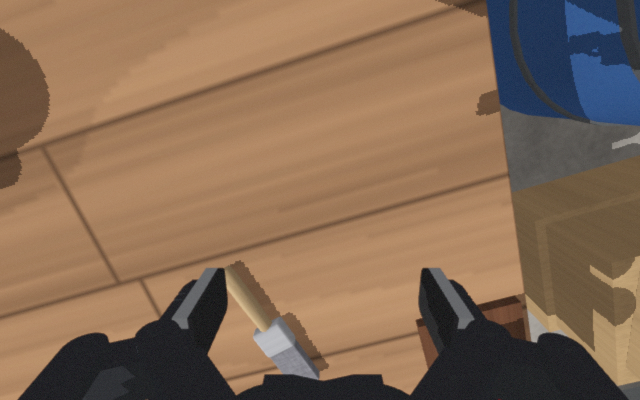

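The rows need all four keys, so the arm did not move. The wrist picture shows only the brush at (265,330), and a spot about 0.13 m below the TCP lands near the image centre. Repeating the move with full keys.

```bash
python3 -m crank '[{"x":-3.96,"y":-1.9,"z":-1,"turn":0},{"x":-3.96,"y":-1.9,"z":-1,"turn":0},{"x":-3.96,"y":-1.9,"z":-1,"turn":0},{"x":-3.96,"y":-1.9,"z":-1,"turn":0},{"x":-3.96,"y":-1.9,"z":-1,"turn":0}]' 100
python3 -m crank '[{"x":-3.96,"y":-1.9,"z":0,"turn":0},{"x":-3.96,"y":-1.9,"z":0,"turn":0},{"x":-3.96,"y":-1.9,"z":0,"turn":0},{"x":-3.96,"y":-1.9,"z":0,"turn":0},{"x":-3.96,"y":-1.9,"z":0,"turn":0}]'
python3 -m crank '[{"x":-3.96,"y":-1.9,"z":0,"turn":0},{"x":-3.96,"y":-1.9,"z":0,"turn":0},{"x":0,"y":0,"z":0,"turn":0},{"x":0,"y":0,"z":0,"turn":0},{"x":0,"y":0,"z":0,"turn":0}]'
python3 - <<'E'
from h import *
p,d,K,T=grab('wrist','w2.png'); print(manip.state()['tool_pos'],d[150:250,270:370].mean())
E
```

```text
time: 0.65
tool_pos: [0.3443, 0.4482, 0.2813]
tool_rot: [-0.0, 0.147, 0.989, -0.0]
contact_force: [1.2, 0.1, -0.3]
gripper_width: 0.999
grasp_force: 0.0
time: 1.15
tool_pos: [0.5062, 0.2997, 0.281]
tool_rot: [-0.0, 0.147, 0.989, -0.0]
contact_force: [0.4, 0.7, 0.1]
gripper_width: 0.999
grasp_force: 0.0
time: 1.65
tool_pos: [0.5694, 0.2424, 0.281]
tool_rot: [-0.0, 0.147, 0.989, 0.0]
contact_force: [0.0, -0.6, -0.3]
gripper_width: 1.0
grasp_force: 0.0
[0.5692252  0.24266392 0.28119877] 0.38760582
```

View pics/w2.png

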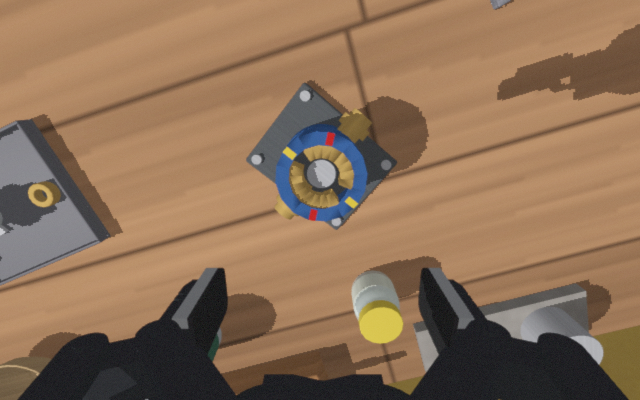

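The wrist view shows the filter at (322,175), yellow marks at (289,153) and (351,203), red marks at (330,139) and (313,215). I'll measure these, plus the ring depth.

```bash
cat > filt.py <<'E'
from h import *
p,d,K,T=load('wrist'); P=cloud(d,K,T); hsv=cv2.cvtColor(p,cv2.COLOR_RGB2HSV); H,S,V=[hsv[...,i].astype(int) for i in range(3)]
roi=np.zeros(d.shape,bool); roi[110:235,235:400]=1
bl=roi&(H>100)&(H<125)&(S>130)&(abs(P[...,2]-.1)<.006)
q=P[bl]; A=np.c_[2*q[:,:2],np.ones(len(q))]
ct=cv2.findContours(bl.astype(np.uint8),cv2.RETR_EXTERNAL,cv2.CHAIN_APPROX_NONE)[0]; ct=max(ct,key=len)[:,0]
(e,ax,_)=cv2.fitEllipse(cv2.convexHull(ct)); print('ellipse',e,ax,ray(e,K,T,.1),'zrim',np.median(q[:,2]))
r=ray(cv2.convexHull(ct)[:,0],K,T,.1)[:,:2]; print('circle',cv2.minEnclosingCircle((r*1000).astype(np.float32)))
for nm,m in(('yel',(H>22)&(H<34)&(S>170)&(V>150)),('red',((H<6)|(H>174))&(S>150))):
    n,l,s,c=cv2.connectedComponentsWithStats((m&roi&(abs(P[...,2]-.1)<.008)).astype(np.uint8))
    i=np.argsort(-s[1:,4])[:2]+1; w=ray(c[i],K,T,.1)[:,:2]; v=w[0]-w[1]
    print(nm,c[i].round(1).tolist(),s[i,4],w.round(4).tolist(),'mid',w.mean(0).round(4),'dist',np.linalg.norm(v).round(4),'ang',np.degrees(np.arctan2(v[1],v[0])).round(2))
br=roi&(H>10)&(H<34)&(S>90); q=P[br]; c0=ray(e,K,T,.1)[0,:2]; rr=np.linalg.norm(q[:,:2]-c0,axis=1); q=q[(rr>.021)&(rr<.031)&(q[:,2]>.06)]
print('ring z',np.percentile(q[:,2],[10,50,90]),len(q))
E
python3 filt.py
```

```text
ellipse (332.6377868652344, 177.28970336914062) (65.77901458740234, 84.06143188476562) [[0.56876859 0.25241199 0.1       ]] zrim 0.10036606025328541
circle ((568.20263671875, 246.85977172851562), 44.356285095214844)
yel [[351.2, 202.4], [289.0, 153.3]] [40 27] [[0.5994, 0.2631], [0.5336, 0.2186]] mid [0.5665 0.2409] dist 0.0795 ang 34.04
red [[329.7, 138.6], [312.5, 214.8]] [82 62] [[0.5315, 0.2604], [0.6008, 0.2214]] mid [0.5662 0.2409] dist 0.0795 ang 150.63
ring z [0.08629176 0.09655112 0.09778821] 703
```

The marks agree: mouth centre (0.5664,0.2409), mark spacing 79.5 mm (79 expected), filter yaw 33.9°. Next I turn and go over the cap.

```bash
python3 -m crank '[{"x":0,"y":0,"z":0,"turn":-0.128},{"x":0,"y":0,"z":0,"turn":-0.128},{"x":0,"y":0,"z":0,"turn":-0.128},{"x":0,"y":0,"z":0,"turn":-0.129}]' >/dev/null
python3 -m crank '[{"x":1.54,"y":-4.24,"z":0,"turn":0},{"x":1.54,"y":-4.24,"z":0,"turn":0},{"x":1.54,"y":-4.24,"z":0,"turn":0},{"x":1.54,"y":-4.24,"z":0,"turn":0},{"x":1.54,"y":-4.24,"z":0,"turn":0}]'>/dev/null
python3 -m crank '[{"x":1.54,"y":-4.24,"z":0,"turn":0},{"x":1.54,"y":-4.24,"z":0,"turn":0},{"x":1.54,"y":-4.24,"z":0,"turn":0},{"x":1.54,"y":-4.24,"z":0,"turn":0},{"x":1.54,"y":-4.24,"z":0,"turn":0}]'
python3 -m crank '[{"x":0,"y":0,"z":0,"turn":0},{"x":0,"y":0,"z":0,"turn":0},{"x":0,"y":0,"z":0,"turn":0}]'
cat > cap.py <<'E'
from h import *
import sys
p,d,K,T=grab('wrist',sys.argv[1]); P=cloud(d,K,T); hsv=cv2.cvtColor(p,cv2.COLOR_RGB2HSV); H,S,V=[hsv[...,i].astype(int) for i in range(3)]
s=manip.state(); print(s['tool_pos'],s['tool_rot'])
m=((H<6)|(H>174))&(S>140)&(np.hypot(P[...,0]-.5105,P[...,1]+.204)<.05)
for nm,a,b in(('top',.086,.097),('flange',.05,.061)):
    k=m&(P[...,2]>a)&(P[...,2]<b); v,u=np.nonzero(k); z=np.median(P[k][:,2])
    w=ray(np.c_[u,v],K,T,.092 if nm=='top' else .056)[:,:2]
    print(nm,len(u),(u.mean(),v.mean()),'z',z,cv2.minAreaRect((w*1000).astype(np.float32)),cv2.minEnclosingCircle((w*1000).astype(np.float32)))
y=(H>22)&(H<34)&(S>150)&(V>120)&(np.hypot(P[...,0]-.5105,P[...,1]+.204)<.04)&(P[...,2]>.045)
n,l,st,c=cv2.connectedComponentsWithStats(y.astype(np.uint8))
for i in range(1,n): print('dot',c[i],st[i,4],ray(c[i],K,T,.056))
E
python3 cap.py w3.png
```

```text
time: 3.1
tool_pos: [0.5111, -0.2058, 0.2817]
tool_rot: [0.0, -0.11, 0.994, -0.0]
contact_force: [1.0, -0.6, 0.0]
gripper_width: 0.997
grasp_force: 0.0
time: 3.4
tool_pos: [0.5117, -0.204, 0.2814]
tool_rot: [0.0, -0.11, 0.994, 0.0]
contact_force: [-0.2, 0.5, -0.3]
gripper_width: 1.001
grasp_force: 0.0
[ 0.5117749  -0.2038184   0.28140319] [ 1.35535274e-04 -1.10065534e-01  9.93924318e-01  9.71931321e-05]
top 659 (np.float64(322.49317147192716), np.float64(173.98786039453717)) z 0.09204687159891242 ((507.4425048828125, -204.83749389648438), (43.607669830322266, 15.484835624694824), 12.613448143005371) ((507.4618225097656, -204.8336639404297), 22.2778263092041)
flange 1277 (np.float64(322.7533281127643), np.float64(166.21848081440876)) z 0.05640631569776148 ((507.32110595703125, -204.34188842773438), (54.334041595458984, 56.06291198730469), 9.311960220336914) ((508.1007995605469, -204.47840881347656), 28.636314392089844)
dot [322.5 145. ] 20 [[ 0.48343288 -0.21021689  0.056     ]]
```

View pics/w3.png

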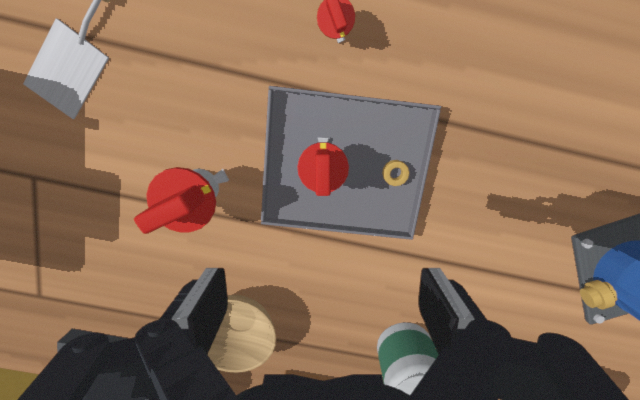

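The view shows the target cap at (323,170), the nozzle at (396,173), the big cap at (180,200) and the small one at (336,18). The cap's bar is 43.6x15.5 mm with its top at z 0.092 and yaw 12.6°, which the tool already matches. I'll go down slowly and grip.

```bash
python3 -m crank '[{"x":0.29,"y":0,"z":3,"turn":0},{"x":0,"y":0,"z":4,"turn":0},{"x":0,"y":0,"z":4,"turn":0},{"x":0,"y":0,"z":4,"turn":0},{"x":0,"y":0,"z":3,"turn":0}]' 60 >/dev/null
python3 -m crank '[{"x":0,"y":0,"z":2,"turn":0},{"x":0,"y":0,"z":1,"turn":0},{"x":0,"y":0,"z":1,"turn":0},{"x":0,"y":0,"z":0,"turn":0},{"x":0,"y":0,"z":0,"turn":0}]'
python3 -m crank '[{"x":0,"y":0,"z":0,"turn":0},{"x":0,"y":0,"z":0,"turn":0},{"x":0,"y":0,"z":0,"turn":0},{"x":0,"y":0,"z":0,"turn":0},{"x":0,"y":0,"z":0,"turn":0}]' 0
python3 -m crank '[{"x":0,"y":0,"z":0,"turn":0},{"x":0,"y":0,"z":0,"turn":0},{"x":0,"y":0,"z":0,"turn":0},{"x":0,"y":0,"z":0,"turn":0},{"x":0,"y":0,"z":0,"turn":0}]'
```

```text
time: 4.45
tool_pos: [0.5095, -0.2062, 0.0624]
tool_rot: [0.001, -0.109, 0.994, -0.001]
contact_force: [-0.5, 0.1, 0.6]
gripper_width: 0.602
grasp_force: 0.0
time: 4.95
tool_pos: [0.5092, -0.2066, 0.0623]
tool_rot: [0.001, -0.109, 0.994, -0.001]
contact_force: [-0.6, -0.1, 4.2]
gripper_width: 0.173
grasp_force: 61.2
time: 5.45
tool_pos: [0.5093, -0.2066, 0.0623]
tool_rot: [0.001, -0.109, 0.994, -0.001]
contact_force: [-0.4, -0.5, 5.8]
gripper_width: 0.177
grasp_force: 61.4
```

Gripped: an opening of 0.177 of 85 mm is about 15 mm, close to the 16 mm bar. I'll lift, turn to the entry yaw, and stop beside the filter so the camera sees both cap and mouth.

```bash
python3 -m crank '[{"x":0,"y":0,"z":-2,"turn":0},{"x":0,"y":0,"z":-4,"turn":0},{"x":0,"y":0,"z":-4,"turn":0},{"x":0,"y":0,"z":-5,"turn":0},{"x":0,"y":0,"z":-4,"turn":0}]'
python3 -m crank '[{"x":0,"y":0,"z":0,"turn":-0.124},{"x":0,"y":0,"z":0,"turn":-0.124},{"x":0,"y":0,"z":0,"turn":-0.124},{"x":-2.975,"y":2.83,"z":0,"turn":0},{"x":-2.975,"y":2.83,"z":0,"turn":0}]' >/dev/null
python3 -m crank '[{"x":-2.975,"y":2.83,"z":0,"turn":0},{"x":-2.975,"y":2.83,"z":0,"turn":0},{"x":-2.975,"y":2.83,"z":0,"turn":0},{"x":-2.975,"y":2.83,"z":0,"turn":0},{"x":-2.975,"y":2.83,"z":0,"turn":0}]'
python3 -m crank '[{"x":-2.975,"y":2.83,"z":0,"turn":0},{"x":-2.975,"y":2.83,"z":0,"turn":0},{"x":-2.975,"y":2.83,"z":0,"turn":0},{"x":-2.975,"y":2.83,"z":0,"turn":0},{"x":-2.975,"y":2.83,"z":0,"turn":0}]'>/dev/null
python3 -m crank '[{"x":0,"y":0,"z":0,"turn":0},{"x":0,"y":0,"z":0,"turn":0},{"x":0,"y":0,"z":0,"turn":0},{"x":0,"y":0,"z":0,"turn":0}]'
python3 -c "
from h import *
grab('wrist','w4.png'); s=manip.state(); print(s['joint_pos'],s['tool_pos'])"
```

```text
time: 5.95
tool_pos: [0.5083, -0.2058, 0.2526]
tool_rot: [-0.0, -0.109, 0.994, 0.0]
contact_force: [-0.2, -0.4, -2.3]
gripper_width: 0.177
grasp_force: 60.4
time: 6.95
tool_pos: [0.5707, 0.0761, 0.2496]
tool_rot: [-0.001, -0.291, 0.957, 0.0]
contact_force: [0.6, -0.5, -2.0]
gripper_width: 0.176
grasp_force: 60.3
time: 7.85
tool_pos: [0.6161, 0.2735, 0.2509]
tool_rot: [-0.0, -0.29, 0.957, -0.0]
contact_force: [-1.0, -0.9, -0.9]
gripper_width: 0.175
grasp_force: 60.5
[ 3.07471083e-01  1.56156237e-01  1.46867125e+00 -8.39098546e-05
  1.51704921e+00 -1.85201802e+00] [0.61620227 0.27349619 0.25121382]
```

View pics/w4.png

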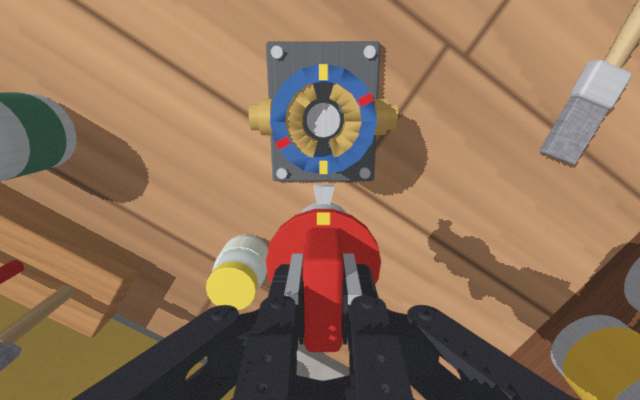

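The view shows the entry marks at (323,72) and (323,167), the red marks at (366,99) and (283,142), and the cap's dot at (323,218) with the lug at (324,193). I'll measure cap and mouth in the tool frame from this one picture.

```bash
cat > fit.py <<'E'
from h import *
from scipy.optimize import least_squares
from scipy.spatial.transform import Rotation as R
p,d,K,T=load('wrist'); P=cloud(d,K,T); hsv=cv2.cvtColor(p,cv2.COLOR_RGB2HSV); H,S,V=[hsv[...,i].astype(int) for i in range(3)]
s=manip.state(); t=np.array(s['tool_pos']); q=s['tool_rot']; Rm=R.from_quat([q[1],q[2],q[3],q[0]])
tf=lambda w:(Rm.inv().apply(w-t)*1000).round(2)
print('yawx',np.degrees(np.arctan2(Rm.as_matrix()[1,0],Rm.as_matrix()[0,0])))
R_=((H<6)|(H>174))&(S>140)
Y=(H>22)&(H<34)&(S>150)&(V>120)
for nm,m in(('yel',Y),('red',R_)):
    n,l,st,c=cv2.connectedComponentsWithStats((m&(abs(P[...,2]-.1)<.008)).astype(np.uint8)); g=[i for i in range(1,n) if st[i,4]>30 and 250<c[i][0]<400 and c[i][1]<185]
    w=ray(c[g],K,T,.1); a=tf(w); v=a[0]-a[1]; print(nm,a.tolist(),'mid',a.mean(0),'len',np.linalg.norm(v).round(1),'ang',np.degrees(np.arctan2(v[1],v[0])).round(2))
fz=P[R_&(np.indices(d.shape)[0]>205)&(np.indices(d.shape)[0]<235)]; fz=fz[fz[:,2]>.2]; zf=np.median(fz[:,2]); print('flange z',zf,'tcp z',t[2])
m=R_.copy();m[:200]=0;m[260:]=0;m[:,:255]=0;m[:,395:]=0
m[210:226,312:336]|=Y[210:226,312:336]
pts=[]
for u in range(275,375,3):
    v=np.nonzero(m[:,u])[0]
    if len(v): pts.append((u,v[0]-.5))
for z in(zf,t[2]-.0063):
    a=tf(ray(pts,K,T,z))[:,:2]
    f=least_squares(lambda c:np.hypot(*(a-c).T)-29,[0,0],loss='soft_l1'); print('cap axis tool mm',f.x.round(2),'rms',np.sqrt(np.mean(f.fun**2)).round(2))
n,l,st,c=cv2.connectedComponentsWithStats((Y&(P[...,2]>.2)).astype(np.uint8))
for i in range(1,n):
    if st[i,4]>30: print('dot',c[i],tf(ray(c[i],K,T,zf)))
E
python3 fit.py
```

```text
yawx -146.27012951847058
yel [[99.47, 0.92, 151.24], [19.97, 0.98, 151.22]] mid [ 59.72   0.95 151.23] len 79.5 ang -0.04
red [[77.88, 36.47, 151.24], [41.63, -34.52, 151.23]] mid [ 59.755   0.975 151.235] len 79.7 ang 62.95
flange z 0.2450006645378191 tcp z 0.25121382166381123
cap axis tool mm [1.24 0.72] rms 0.29
cap axis tool mm [1.21 0.73] rms 0.29
dot [322.5 218. ] [[25.68  0.58  6.22]]
```

The mouth is at tool (59.7, 0.95) mm and the cap axis at (1.2, 0.7) mm, with the yaw aligned. I'll move over by 5.85 cm, lower until the underside is about 6 mm above the rim, and check from near.

```bash
python3 -m crank '[{"x":3,"y":0.01,"z":0,"turn":0},{"x":2.85,"y":0.01,"z":0,"turn":0},{"x":0,"y":0,"z":3,"turn":0},{"x":0,"y":0,"z":3,"turn":0},{"x":0,"y":0,"z":2.7,"turn":0}]' >/dev/null
python3 -m crank '[{"x":0,"y":0,"z":0,"turn":0},{"x":0,"y":0,"z":0,"turn":0},{"x":0,"y":0,"z":0,"turn":0},{"x":0,"y":0,"z":0,"turn":0}]'
python3 - <<'E'
from h import *
grab('wrist','w5.png')
E
sed -i "s/^    w=ray(c\[g\],K,T,.1); a=tf(w); v=.*$/    print(nm,c[g].tolist(),tf(ray(c[g],K,T,.1)).tolist() if g else 0)/; s/>.2)/>.14)/g; s/>.2\]/>.14]/; s/c\[i\]\[1\]<185/c[i][1]<250/; s/250<c\[i\]\[0\]<400/200<c[i][0]<450/" fit.py; python3 fit.py
```

```text
time: 8.8
tool_pos: [0.5689, 0.2426, 0.1669]
tool_rot: [0.002, -0.291, 0.957, -0.0]
contact_force: [0.1, 0.3, -2.1]
gripper_width: 0.175
grasp_force: 60.3
yawx -146.18828624298416
yel [[322.50847457627117, 158.35593220338984]] [[42.8, 0.39, 66.44]]
red [[376.8488372093023, 191.1918604651163], [266.375, 242.484375]] [[21.25, 35.8, 66.47], [-15.39, -38.16, 66.68]]
flange z 0.16093112912651458 tcp z 0.1665832069815778
cap axis tool mm [0.99 0.51] rms 0.3
cap axis tool mm [0.78 0.52] rms 0.29
dot [321.6315863  263.77232704] [[ 1.05 -0.01  5.65]]
```

View pics/w5.png

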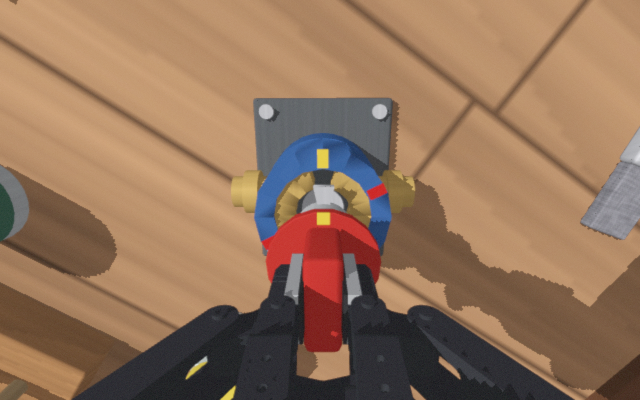

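From near, the mouth centre is at tool (3.2, 0.45) mm against the cap's (1.0, 0.5), so I correct x by 2.2 mm. Then I'll descend while watching the force.

```bash
python3 -m crank '[{"x":0.22,"y":0,"z":0,"turn":0},{"x":0,"y":0,"z":0,"turn":0},{"x":0,"y":0,"z":0,"turn":0},{"x":0,"y":0,"z":0.4,"turn":0},{"x":0,"y":0,"z":0,"turn":0}]'
python3 -m crank '[{"x":0,"y":0,"z":0.3,"turn":0},{"x":0,"y":0,"z":0.1,"turn":0},{"x":0,"y":0,"z":0.1,"turn":0},{"x":0,"y":0,"z":0,"turn":0}]'
python3 -c "
from h import *
grab('wrist')"
python3 fit.py
```

```text
time: 9.35
tool_pos: [0.5652, 0.241, 0.1594]
tool_rot: [-0.001, -0.291, 0.957, 0.0]
contact_force: [0.4, 0.5, -3.2]
gripper_width: 0.174
grasp_force: 60.3
time: 9.75
tool_pos: [0.5656, 0.2411, 0.155]
tool_rot: [-0.0, -0.291, 0.957, 0.0]
contact_force: [-0.2, 0.7, -2.5]
gripper_width: 0.176
grasp_force: 60.4
yawx -146.18059338486555
yel [[321.5, 168.0], [380.12280701754383, 201.1578947368421]] [[39.39, -0.05, 55.22], [18.46, 36.34, 55.21]]
red [[378.2263157894737, 202.57368421052632]] [[17.54, 35.21, 55.21]]
flange z 0.14913993120960395 tcp z 0.15520917184770822
cap axis tool mm [1.41 1.21] rms 3.15
cap axis tool mm [1.34 1.21] rms 3.15
dot [321.77358228 264.14435001] [[1.15 0.21 6.07]]
```

```bash
sed -i "s/^m=R_.copy()/m=R_\&(P[...,2]>.125)/" fit.py
python3 -m crank '[{"x":-0.13,"y":-0.06,"z":0,"turn":0},{"x":0,"y":0,"z":0,"turn":0},{"x":0,"y":0,"z":0,"turn":0},{"x":0,"y":0,"z":0,"turn":0},{"x":0,"y":0,"z":0,"turn":0}]'
python3 -c "
from h import *
grab('wrist')"
python3 fit.py
```

```text
time: 10.3
tool_pos: [0.5671, 0.2413, 0.1553]
tool_rot: [-0.0, -0.291, 0.957, 0.0]
contact_force: [0.5, 0.0, -3.0]
gripper_width: 0.178
grasp_force: 60.4
yawx -146.18479328713596
yel [[322.48387096774195, 165.98387096774192], [382.3207547169811, 199.50943396226415]] [[40.46, 0.5, 55.31], [19.35, 37.65, 55.31]]
red [[379.47340425531917, 200.1755319148936]] [[18.92, 35.91, 55.31]]
flange z 0.14937458588894992 tcp z 0.15531081384868983
cap axis tool mm [1.19 0.77] rms 1.84
cap axis tool mm [1.07 0.77] rms 1.84
dot [321.83642708 263.80739707] [[1.22 0.2  5.94]]
```

The mouth centre is now at (0.9, 0.55) against the cap's (1.1, 0.7), a match within 0.3 mm. Descending through the ring.

```bash
for i in 1 ; do python3 -m crank '[{"x":0,"y":0,"z":0.2,"turn":0},{"x":0,"y":0,"z":0.1,"turn":0},{"x":0,"y":0,"z":0.1,"turn":0},{"x":0,"y":0,"z":0,"turn":0}]'; done
python3 -m crank '[{"x":0,"y":0,"z":0.1,"turn":0},{"x":0,"y":0,"z":0.1,"turn":0},{"x":0,"y":0,"z":0.1,"turn":0},{"x":0,"y":0,"z":0,"turn":0}]'
```

```text
time: 10.75
tool_pos: [0.567, 0.2413, 0.151]
tool_rot: [-0.0, -0.291, 0.957, -0.0]
contact_force: [-0.7, -0.2, -2.5]
gripper_width: 0.176
grasp_force: 60.4
time: 11.15
tool_pos: [0.567, 0.2413, 0.1481]
tool_rot: [-0.0, -0.291, 0.957, -0.0]
contact_force: [-0.5, 0.2, -2.2]
gripper_width: 0.177
grasp_force: 60.4
```

```bash
python3 -m crank '[{"x":0,"y":0,"z":0.1,"turn":0},{"x":0,"y":0,"z":0.1,"turn":0},{"x":0,"y":0,"z":0.1,"turn":0},{"x":0,"y":0,"z":0,"turn":0}]'
python3 -m crank '[{"x":0,"y":0,"z":0.1,"turn":0},{"x":0,"y":0,"z":0.1,"turn":0},{"x":0,"y":0,"z":0.1,"turn":0},{"x":0,"y":0,"z":0,"turn":0}]'
```

```text
time: 11.55
tool_pos: [0.567, 0.2413, 0.145]
tool_rot: [-0.0, -0.291, 0.957, 0.0]
contact_force: [0.3, 0.1, -2.9]
gripper_width: 0.178
grasp_force: 60.4
time: 11.95
tool_pos: [0.567, 0.2413, 0.142]
tool_rot: [-0.0, -0.291, 0.957, -0.0]
contact_force: [0.3, -0.4, -2.5]
gripper_width: 0.175
grasp_force: 60.4
```

```bash
python3 -m crank '[{"x":0,"y":0,"z":0.1,"turn":0},{"x":0,"y":0,"z":0.1,"turn":0},{"x":0,"y":0,"z":0,"turn":0}]'
```

```text
time: 12.25
tool_pos: [0.567, 0.2413, 0.1401]
tool_rot: [-0.0, -0.291, 0.957, -0.0]
contact_force: [-0.3, -0.3, -1.8]
gripper_width: 0.18
grasp_force: 60.4
```

```bash
python3 -m crank '[{"x":0,"y":0,"z":0.1,"turn":0},{"x":0,"y":0,"z":0.1,"turn":0},{"x":0,"y":0,"z":0,"turn":0}]'
```

```text
time: 12.55
tool_pos: [0.5673, 0.2414, 0.1391]
tool_rot: [0.0, -0.291, 0.957, -0.0]
contact_force: [-1.6, 0.0, 2.8]
gripper_width: 0.179
grasp_force: 61.1
```

```bash
python3 -m crank '[{"x":0,"y":0,"z":0.1,"turn":0},{"x":0,"y":0,"z":0.1,"turn":0},{"x":0,"y":0,"z":0,"turn":0}]'
```

```text
time: 12.85
tool_pos: [0.5673, 0.2414, 0.1367]
tool_rot: [0.0, -0.291, 0.957, 0.0]
contact_force: [-1.9, -0.7, 4.5]
gripper_width: 0.18
grasp_force: 61.2
```

```bash
python3 -m crank '[{"x":0,"y":0,"z":0.1,"turn":0},{"x":0,"y":0,"z":0.1,"turn":0},{"x":0,"y":0,"z":0,"turn":0}]'
```

```text
time: 13.15
tool_pos: [0.5673, 0.2414, 0.1345]
tool_rot: [0.0, -0.291, 0.957, 0.0]
contact_force: [-1.7, -0.5, 5.2]
gripper_width: 0.179
grasp_force: 61.4
```

Contact came at TCP z 0.139: a 5 N jump, then about 0.5 N/mm, so this is the spring plate and the lugs are in the slots. The ring top is then about z 0.096, with the firm stop expected at TCP z about 0.1255.

```bash
python3 -m crank '[{"x":0,"y":0,"z":0.1,"turn":0},{"x":0,"y":0,"z":0.1,"turn":0},{"x":0,"y":0,"z":0.1,"turn":0},{"x":0,"y":0,"z":0,"turn":0}]'
```

```text
time: 13.55
tool_pos: [0.5673, 0.2414, 0.1318]
tool_rot: [0.0, -0.291, 0.957, 0.0]
contact_force: [-3.0, -0.5, 6.8]
gripper_width: 0.175
grasp_force: 61.5
```

```bash
python3 -m crank '[{"x":0,"y":0,"z":0.1,"turn":0},{"x":0,"y":0,"z":0.1,"turn":0},{"x":0,"y":0,"z":0,"turn":0}]'
```

```text
time: 13.85
tool_pos: [0.5673, 0.2414, 0.13]
tool_rot: [0.0, -0.291, 0.957, 0.0]
contact_force: [-3.8, -0.6, 8.1]
gripper_width: 0.179
grasp_force: 61.7
```

```bash
python3 -m crank '[{"x":0,"y":0,"z":0.1,"turn":0},{"x":0,"y":0,"z":0,"turn":0}]'
```

```text
time: 14.05
tool_pos: [0.5674, 0.2414, 0.1292]
tool_rot: [0.0, -0.291, 0.957, 0.0]
contact_force: [-3.8, -1.1, 7.7]
gripper_width: 0.175
grasp_force: 61.7
```

```bash
python3 -m crank '[{"x":0,"y":0,"z":0.1,"turn":0},{"x":0,"y":0,"z":0,"turn":0}]'
```

```text
time: 14.25
tool_pos: [0.5674, 0.2414, 0.1283]
tool_rot: [0.0, -0.291, 0.957, 0.0]
contact_force: [-3.2, -0.4, 7.5]
gripper_width: 0.178
grasp_force: 61.8
```

```bash
python3 -m crank '[{"x":0.03,"y":0.02,"z":0.1,"turn":0},{"x":0,"y":0,"z":0,"turn":0}]'
```

```text
time: 14.45
tool_pos: [0.5673, 0.2415, 0.1275]
tool_rot: [0.001, -0.291, 0.957, -0.0]
contact_force: [-3.5, -1.0, 8.2]
gripper_width: 0.18
grasp_force: 62.0
```

```bash
python3 -m crank '[{"x":0,"y":0,"z":0.08,"turn":0},{"x":0,"y":0,"z":0,"turn":0}]'
```

```text
time: 14.65
tool_pos: [0.5673, 0.2415, 0.1269]
tool_rot: [0.001, -0.291, 0.957, -0.0]
contact_force: [-3.4, -0.3, 8.2]
gripper_width: 0.178
grasp_force: 62.1
```

```bash
python3 -m crank '[{"x":0,"y":0,"z":0.06,"turn":0},{"x":0,"y":0,"z":0,"turn":0}]'
```

```text
time: 14.85
tool_pos: [0.5673, 0.2414, 0.1263]
tool_rot: [0.001, -0.291, 0.957, -0.0]
contact_force: [-4.0, -1.3, 8.7]
gripper_width: 0.173
grasp_force: 62.1
```

```bash
python3 -m crank '[{"x":0,"y":0,"z":0.06,"turn":0},{"x":0,"y":0,"z":0,"turn":0}]'
```

```text
time: 15.05
tool_pos: [0.5674, 0.2415, 0.1262]
tool_rot: [0.001, -0.291, 0.957, -0.0]
contact_force: [-4.1, -0.4, 10.8]
gripper_width: 0.177
grasp_force: 62.4
```

```bash
python3 -m crank '[{"x":0,"y":0,"z":0.05,"turn":0},{"x":0,"y":0,"z":0,"turn":0}]'
```

```text
time: 15.25
tool_pos: [0.5674, 0.2415, 0.1262]
tool_rot: [0.001, -0.291, 0.957, -0.0]
contact_force: [-5.4, -2.4, 12.8]
gripper_width: 0.179
grasp_force: 62.6
```

The firm stop is at TCP z 0.1262, with about 15 N on the cap. I'll back off slightly and twist clockwise, which is + about the downward tool z, compensating for the 1.3 mm axis offset.

```bash
python3 -m crank '[{"x":0.02,"y":0.02,"z":-0.1,"turn":0},{"x":0,"y":0,"z":0,"turn":0}]'; python3 -m crank '[{"x":0.005,"y":-0.008,"z":0,"turn":0.07},{"x":0.005,"y":-0.008,"z":0,"turn":0.07},{"x":0,"y":0,"z":0,"turn":0}]'; python3 -c "
from plant import manip;print(manip.state()['ft_torque'])"
```

```text
time: 15.45
tool_pos: [0.5673, 0.2414, 0.1266]
tool_rot: [0.001, -0.291, 0.957, -0.0]
contact_force: [-3.6, -0.9, 8.6]
gripper_width: 0.173
grasp_force: 62.1
time: 15.75
tool_pos: [0.5676, 0.2413, 0.1266]
tool_rot: [0.001, -0.223, 0.975, -0.0]
contact_force: [-2.0, -0.5, 9.6]
gripper_width: 0.174
grasp_force: 62.0
[-0.21220247  0.47529559  0.03313428]
```

```bash
python3 -m crank '[{"x":0.008,"y":-0.013,"z":0,"turn":0.12},{"x":0.008,"y":-0.013,"z":0,"turn":0.12},{"x":0.008,"y":-0.013,"z":0,"turn":0.12},{"x":0,"y":0,"z":0,"turn":0}]'; python3 -c "
from plant import manip;print(manip.state()['ft_torque'])"
```

```text
time: 16.15
tool_pos: [0.5675, 0.2414, 0.1267]
tool_rot: [0.002, -0.044, 0.999, 0.001]
contact_force: [-2.1, 1.4, 8.7]
gripper_width: 0.174
grasp_force: 62.1
[0.01472805 0.48364862 0.00106661]
```

```bash
python3 -m crank '[{"x":0.008,"y":-0.013,"z":0,"turn":0.12},{"x":0.008,"y":-0.013,"z":0,"turn":0.12},{"x":0.008,"y":-0.013,"z":0,"turn":0.12},{"x":0,"y":0,"z":0,"turn":0}]'; python3 -c "
from plant import manip;print(manip.state()['ft_torque'])"
```

```text
time: 16.55
tool_pos: [0.5675, 0.2412, 0.1268]
tool_rot: [0.002, 0.135, 0.991, 0.001]
contact_force: [-1.9, 0.9, 9.6]
gripper_width: 0.177
grasp_force: 62.0
[ 0.13242496  0.39985592 -0.04503204]
```

```bash
python3 -m crank '[{"x":0.008,"y":-0.013,"z":0,"turn":0.12},{"x":0.008,"y":-0.013,"z":0,"turn":0.12},{"x":0,"y":0,"z":0,"turn":0},{"x":0,"y":0,"z":0,"turn":0}]'; python3 -c "
from plant import manip;print(manip.state()['ft_torque'],manip.state()['joint_pos'])
from h import *
grab('wrist','w6.png')"
```

```text
time: 16.95
tool_pos: [0.5674, 0.241, 0.127]
tool_rot: [0.002, 0.252, 0.968, 0.002]
contact_force: [-1.1, 1.7, 8.5]
gripper_width: 0.184
grasp_force: 62.0
[0.16289452 0.37810855 0.00155814] [ 2.80605219e-01  1.14136503e-01  1.72711663e+00  8.86742826e-04
  1.29578812e+00 -7.80457611e-01]
```

View pics/w6.png

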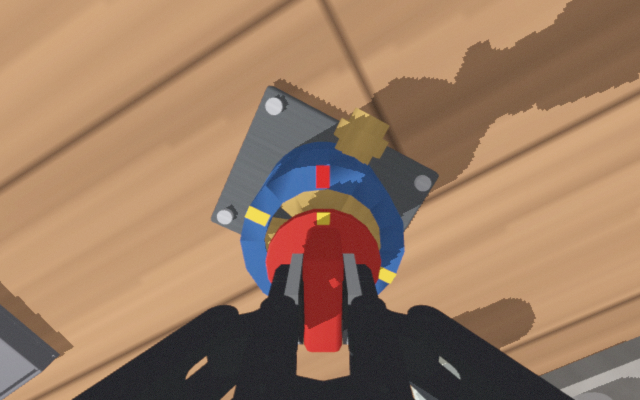

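The cap's dot at (323,218) is in line with the red mark at (323,178), and the yaw is -29.2° as wanted. Now I let it rise into the notches.

```bash
python3 -m crank '[{"x":0,"y":0,"z":-0.15,"turn":0},{"x":0,"y":0,"z":-0.15,"turn":0},{"x":0,"y":0,"z":-0.15,"turn":0},{"x":0,"y":0,"z":0,"turn":0}]'
```

```text
time: 17.4
tool_pos: [0.5674, 0.241, 0.1311]
tool_rot: [0.002, 0.252, 0.968, 0.002]
contact_force: [-1.2, 0.7, 7.9]
gripper_width: 0.175
grasp_force: 61.7
```

```bash
python3 -m crank '[{"x":0,"y":0,"z":-0.1,"turn":0},{"x":0,"y":0,"z":-0.1,"turn":0},{"x":0,"y":0,"z":0,"turn":0}]'; python3 -c "
from plant import manip;print(manip.state()['ft_torque'])"
```

```text
time: 17.7
tool_pos: [0.5674, 0.241, 0.1328]
tool_rot: [0.002, 0.252, 0.968, 0.002]
contact_force: [-0.8, 1.4, 6.2]
gripper_width: 0.175
grasp_force: 61.5
[ 0.29013035  0.11264005 -0.00768434]
```

```bash
python3 -m crank '[{"x":0,"y":0,"z":-0.06,"turn":0},{"x":0,"y":0,"z":0,"turn":0}]'; python3 -m crank '[{"x":0,"y":0,"z":0,"turn":0},{"x":0,"y":0,"z":0,"turn":0},{"x":0,"y":0,"z":0,"turn":0},{"x":0,"y":0,"z":0,"turn":0},{"x":0,"y":0,"z":0,"turn":0}]' 60; python3 -m crank '[{"x":0,"y":0,"z":-1,"turn":0},{"x":0,"y":0,"z":-2,"turn":0},{"x":0,"y":0,"z":-3,"turn":0},{"x":0,"y":0,"z":-3,"turn":0},{"x":0,"y":0,"z":-3,"turn":0}]';  python3 -m crank '[{"x":0,"y":0,"z":0,"turn":0},{"x":0,"y":0,"z":0,"turn":0},{"x":0,"y":0,"z":0,"turn":0}]'
python3 -c "
from h import *
p,d,K,T=grab('wrist','w7.png');P=cloud(d,K,T)
h=cv2.cvtColor(p,cv2.COLOR_RGB2HSV);m=((h[...,0]<6)|(h[...,0]>174))&(h[...,1]>140)&(np.hypot(P[...,0]-.567,P[...,1]-.241)<.035)
k=m&(P[...,2]>.15);v,u=np.nonzero(k);w=ray(np.c_[u,v],K,T,np.median(P[k][:,2]));print(np.median(P[k][:,2]),cv2.minAreaRect((w[:,:2]*1000).astype(np.float32)))"
```

```text
time: 17.9
tool_pos: [0.5674, 0.241, 0.1333]
tool_rot: [0.002, 0.252, 0.968, 0.002]
contact_force: [-1.0, 1.5, 5.5]
gripper_width: 0.174
grasp_force: 61.5
time: 18.4
tool_pos: [0.5657, 0.24, 0.1315]
tool_rot: [-0.0, 0.252, 0.968, -0.0]
contact_force: [-0.6, 0.1, 0.2]
gripper_width: 0.6
grasp_force: 0.0
time: 18.9
tool_pos: [0.5659, 0.2402, 0.254]
tool_rot: [0.0, 0.252, 0.968, 0.0]
contact_force: [-0.2, -0.4, 0.0]
gripper_width: 0.599
grasp_force: 0.0
time: 19.2
tool_pos: [0.5653, 0.24, 0.2505]
tool_rot: [-0.001, 0.252, 0.968, -0.001]
contact_force: [-0.1, 0.2, -0.7]
gripper_width: 0.597
grasp_force: 0.0
0.16344301717300191 ((565.1309814453125, 242.2444610595703), (15.184507369995117, 45.496726989746094), 60.43690872192383)
```

View pics/w7.png

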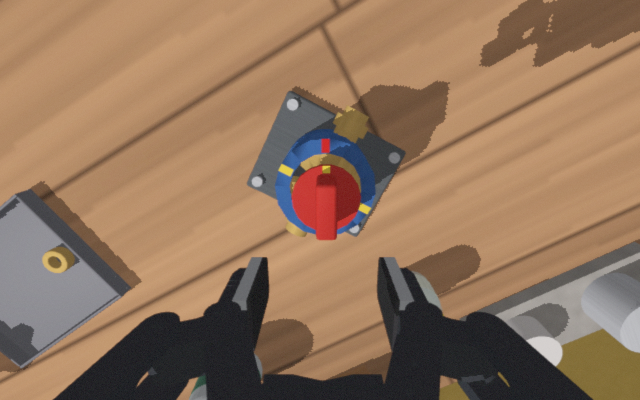

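The cap (flange at about (326,196)) sits in the mouth with its bar in line with the red mark at (326,146). Its top is at z 0.1634, so the underside is 24.6 mm below the rim. The yaw is -29.6° against the -29.2° wanted, and the gripper is clear.

```bash
python3 -c "
from plant import manip;print(manip.job_done())"
```

```text
the job is handed in; nothing more can be done
None
```

The red cap is in the filter, turned to the red marks and risen into its notches (underside 24.6 mm below the rim, yaw within about 0.4° of the marks), then released with about 15 N as the highest push I read; the job is handed in, with no verdict returned.

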